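# Make up the bonding kit and the brazing kit from the stock rack

### The arm

A 6-joint arm with a two-finger parallel gripper is mounted at the origin on a cart in front of the work surface, level with it; the furniture and walls round the work are solid. World frame = base frame: x ahead of the robot, y to its left, z up, the work surface at z = 0. Lengths are in m, angles in rad, forces in N, time in s.
With the tool pointing down it reaches from about 0.25 to 0.725 m from the base axis. Payload 4 kg.
Tool frame: the origin (TCP) lies midway between the tips of the shut fingers; the grasp point (between the pads) lies 19 mm behind it (bot.grip_point_offset is the distance from the TCP to the grasp point, in m); z points along the fingers, y is the line along which they close (so a half turn about z gives the same grasp; the last joint's range is limited). The gripper opens to 85 mm and grips with 20 to 120 N. Pads are 22 mm wide; open, the fingers measure 114 mm over their backs; the gripper's body (76 mm by 85 mm) begins 54 mm behind the grasp point. The pads swing forward as they close: fully open they stand 13 mm farther back than shut.
Start: joints at [-1.329, 0.241, 0.005, 1.335, 0, 1.571], TCP at [0.12, -0.485, 0.231] pointing down, gripper open.
Joint ranges: [-2.72, 2.72], [-1.05, 1.87], [-1.09, 1.28], [-1.99, 2.15], [-1.42, 1.44], [-3.14, 3.14]. Speed limits (rad/s): [2.79, 2.79, 3.14, 3.14, 3.14, 3.14].

### API

Orientations are given as a unit quaternion [x, y, z, w].
In Python, from workcell import bot gives the robot as it stands.
- The arm moves only by the tool step_arm, never from a script. Its argument "targets" is text: rows parted by semicolons, each of 7 numbers parted by spaces: the opening, from -1 (shut) to 1 (fully open), so that 0 is half open, then the shift along the world's x, y, z normalised to -1 to 1, where 1 is 0.5 m, then the turn, a rotation vector about the world's x, y, z normalised to -1 to 1, where 1 is pi/4 rad. In form: gripper x y z wx wy wz; .... A call has 1 to 10 rows; each row is the pose to reach, as a shift and turn from the pose commanded when the call began; what a row does not reach only later rows make up. A row lasts 1/12 s, in which the tool goes at most 41.7 mm and 7.16 degrees, less where a joint would pass 70% of its speed; a pose out of reach is approached as far as the arm can. A call with a number of a shift or a turn outside -1 to 1 is refused whole. A call with a gripper value outside its range is refused whole. The fingers move at their own pace and stop on an object; the grip force is fixed at half the most. Time passes only in rows, so rows that repeat a pose let the fingers close. It gives the time, the measured TCP pose, the force, the opening and the grip force at its end, in the units of the state.
- bot.get_obs(): the state, without advancing time (a new reading comes with each control period).
- bot.camera(name): name is "side" or "top" or "wrist"; returns the picture (384x512x3 uint8, red, green, blue); there is no depth.
- bot.camera_info(name): a dict with "vertical_fov" (degrees; the focal length in pixels is half the picture's height over the tangent of half this angle, whatever the lens; pixels are square), "cx", "cy" (the principal point, pixels), "pose" (4x4, takes a point from camera to world coordinates). Camera axes: x right, y up, looking along -z (the intrinsics and any distortion apply to the point x, -y, -z); pixel columns grow to the right and rows downward; lengths in m; the calibration is good to about 2 mm. A picture is of the moment at which its call begins: read the wrist's pose just before it. camera_info takes no time and is no camera call; for the wrist camera it gives the pose at the moment of the call.
- bot.job_done(): hands the job in; it is judged then, once.
The state is a dict: "clock": time; "joint_pos": joint angles; "joint_vel": joint speeds; "tau": joint torques, N m; "eef_pos": TCP position; "tool_rot": TCP orientation; "ft_force": force on the tool from outside, world axes, zero at the start; "ft_torque": the same for the moment, N m; "grip_width": finger opening in m; "grasp_force": force on a finger pad.
Only numpy, scipy, OpenCV 4.12 (cv2) and the standard library are available. Lean on these libraries where they do the work, as an engineer would, in place of code of your own. Each camera call takes 0.05 s, during which the arm holds its last target. There are 200 camera calls.

### The job

Make up two kits: the aluminium square tube (lying flat) and the blue glue bottle (standing) belong in the round tray, the solid steel bar (lying flat) and the white flux bottle (standing) in the square tray. Tube and steel bar are held in the rack: before taking them, lift the retaining bar by its black grip out of the two high brackets and lay it in the two low, wide brackets of the same rack. Leave the oil bottle and the solder spool where they are.

Things in the scene. Friction and masses are not known exactly. Their poses are not given: they have to be found in the camera images.
- stock_rack: Fixed grey rack on a low plywood shelf (top 70 mm above the bench), base 126 x 124 x 6 mm. Origin under its middle, on the shelf; x along the held parts, y along the retaining bar; heights from here. High brackets at x=-42, y=+-53 mm: seat at 41 mm, 16 mm wide, tops at 54. Low brackets at x=+45, y=+-53 mm: seat at 14 mm, 28 mm wide, tops at 27. 8 mm rails at x=-40 and +14 mm carry the parts.
- retaining_bar: Loose flat steel strip 126 mm long (its y), 12 mm wide (x), 6 mm thick, 0.12 kg, with a black grip block upright on its middle, 12 mm (x) by 24 mm (y), 6 to 34 mm above the underside. Origin under the middle, z up. Starts in the rack's high brackets, parallel to the rack's y, over the ends of the tube and the steel bar.
- square_tube: Loose aluminium square tube, 64 mm long (its x), 24 x 24 mm outside, 3 mm walls, 0.06 kg. Origin under its middle, z up. Starts in the rack, parallel to the rack's x, about x=-12, y=+25 mm there, underside at 16 mm (rack heights); cheeks 7 mm high beside it at the rails. Any of its four long sides may lie down.
- steel_bar: Loose solid dark steel bar of square section, 74 mm long (its x), 14 x 14 mm, 0.11 kg. Origin under its middle, z up. Starts in the rack, parallel to the rack's x, about x=-12, y=-25 mm there, underside at 26 mm (rack heights); cheeks 7 mm high beside it at the rails. Any of its four long sides may lie down.
- glue_bottle: Loose blue glue bottle with a white label and yellow nozzle, 75 mm high, round body 31 mm across up to 58 mm, nozzle 14 mm across above, 0.06 kg. Origin under its middle, z up, standing on the bench.
- flux_bottle: Loose white flux bottle with a black nozzle, 90 mm high, round body 35 mm across up to 70 mm, nozzle 16 mm and thinner above, 0.08 kg. Origin under its middle, z up, standing on the bench.
- square_tray: Fixed square grey tray for steel bar and flux bottle, 100 x 100 mm outside, floor 3 mm thick, lip 3 mm wide with its top 7 mm above the bench. Origin under its middle at bench height; x, y along its sides. Keep the hand off a lamp post at world x 0.47 to 0.60, y 0.07 to 0.20 m.
- round_tray: Fixed round grey tray for tube and glue bottle, 108 mm outside diameter, floor 3 mm thick, lip 3 mm wide with its top 7 mm above the bench. Origin under its middle at bench height. Beyond the rack a red socket hangs 0.21 m above the bench at world x 0.52 to 0.63, y -0.22 to -0.11 m, with boxes above it: pass in front of them.
- oil_bottle: Yellow oil bottle with a red nozzle, 120 mm high, 43 mm across, standing on the bench to the left of and beyond the rack. Not part of the job; origin under its middle.
- solder_spool: Spool of solder wire with black flanges, 55 mm across, 33 mm high, lying on the bench to the right. Not part of the job; origin under its middle.
There are look-alikes about, which are no part of the job. What is shaped like the glue_bottle but purple is not meant.

How it is judged:
On the way:
1. the retaining bar lies in the rack's two low brackets while the tube and the steel bar are both still in their notches (x of retaining_bar in the frame of stock_rack between 0.033 and 0.057 m and y of retaining_bar in the frame of stock_rack between -0.014 and 0.014 m and z of retaining_bar in the frame of stock_rack between 0.01 and 0.018 m and angle between retaining_bar's own z axis and vertical below 0.12 rad and angle between the y axis of retaining_bar and the y axis of stock_rack, either way round below 0.2 rad and x of square_tube in the frame of stock_rack between -0.024 and 0 m and y of square_tube in the frame of stock_rack between 0.017 and 0.033 m and z of square_tube in the frame of stock_rack between 0.011 and 0.021 m and x of steel_bar in the frame of stock_rack between -0.024 and 0 m and y of steel_bar in the frame of stock_rack between -0.033 and -0.017 m and z of steel_bar in the frame of stock_rack between 0.021 and 0.031 m), for 0.2 s.
At the end, for the whole second after the job is handed in: Retaining bar seated level in the low brackets (12 mm across, 14 mm along); tube lying and glue bottle upright on the round tray floor (within 45 mm of its middle); steel bar lying and flux bottle upright on the square tray floor (within 40 to 45 mm of its middle along each side); all at rest (x of retaining_bar in the frame of stock_rack between 0.033 and 0.057 m and y of retaining_bar in the frame of stock_rack between -0.014 and 0.014 m and z of retaining_bar in the frame of stock_rack between 0.01 and 0.018 m and angle between retaining_bar's own z axis and vertical below 0.12 rad and angle between the y axis of retaining_bar and the y axis of stock_rack, either way round below 0.2 rad and horizontal distance between each of square_tube, glue_bottle and round_tray below 0.045 m and z of square_tube in the frame of round_tray between -0.001 and 0.029 m and angle between square_tube's own x axis and vertical between 1.47 and 1.67 rad and z of glue_bottle in the frame of round_tray between 0 and 0.006 m and x of steel_bar in the frame of square_tray between -0.04 and 0.04 m and y of steel_bar in the frame of square_tray between -0.045 and 0.045 m and z of steel_bar in the frame of square_tray between 0.001 and 0.019 m and angle between steel_bar's own x axis and vertical between 1.47 and 1.67 rad and x of flux_bottle in the frame of square_tray between -0.04 and 0.04 m and y of flux_bottle in the frame of square_tray between -0.04 and 0.04 m and z of flux_bottle in the frame of square_tray between 0 and 0.006 m and angle between each of glue_bottle, flux_bottle's own z axis and vertical below 0.1 rad and linear speed of each of retaining_bar, square_tube, steel_bar, glue_bottle, flux_bottle below 0.01 m/s); the robot touches nothing.
It fails at once if the oil bottle or the solder spool is moved by more than 20 mm (distance of any of oil_bottle, solder_spool from where it was at the start of the episode above 0.02 m).
It also fails if it takes over 122 s, if anything falls off the work surface, if the arm or the gripper's body presses on something with over 40 N, if the wrist force passes 120 N, or if a joint passes its speed limit or range.

## Working session

There is one attempt and no reset: what is moved stays moved. The work goes in short steps, Python scripts to look and compute and a tool call to move; the robot and the scene stay as the last step left them, time stands still between calls to the robot, and variables do not carry over. Pictures are saved under pics/ and viewed, at most 14 in all, crops included, and the job is handed in when it is done.

Besides the shell and the picture viewer there is one more tool, called after "Request:" as name(argument=value, ...) on one line, values as JSON. step_arm: Moves the arm, as the interface text tells. Scaled input: -1 to 1 covers 0.5 m each way for a shift and pi/4 rad each way for a turn. Its arguments: {"type":"object","properties":{"targets":{"type":"string"}},"required":["targets"]}

```bash
mkdir -p pics; ls
python3 - <<'E'
from workcell import bot
import cv2,numpy as np
np.set_printoptions(precision=4,suppress=True)
for n in("side","top"):
    i=bot.camera_info(n);print(n,i)
    cv2.imwrite(f"pics/{n}0.png",cv2.cvtColor(bot.camera(n),cv2.COLOR_RGB2BGR))
print(bot.camera_info("wrist"));print(bot.get_obs(),bot.grip_point_offset)
E
```

```text
pics
side {'vertical_fov': 54.611570963960304, 'cx': 252.48325054739678, 'cy': 191.71292306475266, 'pose': array([[ 0.9868,  0.0714, -0.1456,  0.2874],
       [-0.1606,  0.5533, -0.8173, -1.0233],
       [ 0.0222,  0.8299,  0.5575,  0.61  ],
       [ 0.    ,  0.    ,  0.    ,  1.    ]])}
top {'vertical_fov': 45.41715960042774, 'cx': 256.8890932453305, 'cy': 191.6789733883819, 'pose': array([[ 0.0091,  0.9933, -0.1154,  0.2873],
       [-0.9999,  0.0102,  0.0082, -0.2601],
       [ 0.0093,  0.1153,  0.9933,  1.3561],
       [ 0.    ,  0.    ,  0.    ,  1.    ]])}
{'vertical_fov': 63.63208658656496, 'cx': 248.90216005806735, 'cy': 194.09774562702353, 'pose': array([[ 0.2392,  0.9373,  0.2536,  0.184 ],
       [-0.971 ,  0.2312,  0.0614, -0.4671],
       [-0.001 , -0.2609,  0.9654,  0.3727],
       [ 0.    ,  0.    ,  0.    ,  1.    ]])}
{'clock': 0.1, 'joint_pos': array([-1.329 ,  0.2413,  0.0038,  1.3352, -0.    ,  1.5708]), 'joint_vel': array([ 0.0011,  0.0016,  0.0031,  0.0004, -0.0002, -0.0007]), 'tau': array([  0.0002, -37.3138,  25.301 ,   0.0108,   0.    ,   0.    ]), 'eef_pos': array([ 0.1196, -0.4849,  0.2305]), 'tool_rot': array([ 0.9927,  0.1206, -0.0001, -0.0009]), 'ft_force': array([-0.9305,  0.3073, -0.6819]), 'ft_torque': array([-0.0285,  0.0169,  0.0463]), 'grasp_force': 0.0, 'grip_width': 0.08583128070392032} 0.0187
```

View pics/top0.png

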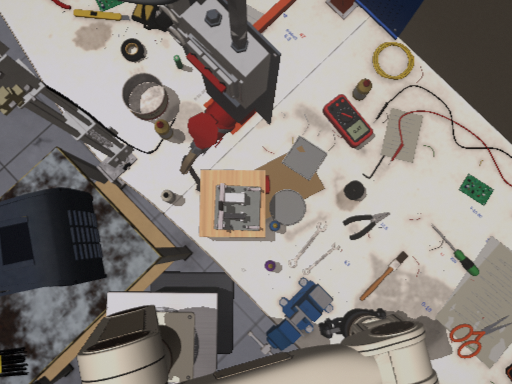

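View pics/side0.png

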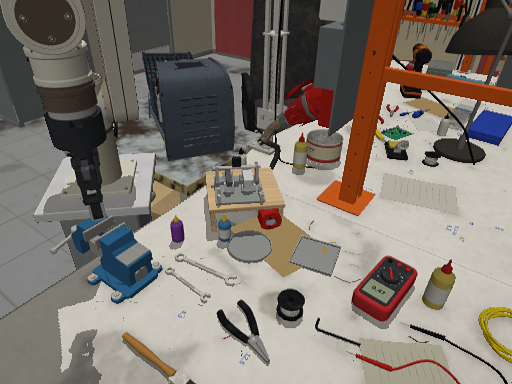

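The top view shows the rack at about (240,208), the round tray at (288,208), the square tray at (304,157) and the blue glue bottle at (275,226). The white flux bottle is at about (168,197), the purple decoy at (270,266) and the spool at (354,190). The side view agrees, with the flux bottle partly hidden behind the rack. I'll zoom in on both.

```bash
cat > h.py <<'E'
from workcell import bot
import cv2,numpy as np
np.set_printoptions(precision=4,suppress=True)
def cast(info,u,v,z):
    f=192/np.tan(np.radians(info["vertical_fov"]/2));P=np.array(info["pose"])
    d=P[:3,:3]@np.array([(u-info["cx"])/f,-(v-info["cy"])/f,-1.]);o=P[:3,3]
    return o+d*(z-o[2])/d[2]
def tri(i1,p1,i2,p2):
    a=cast(i1,*p1,0);o1=np.array(i1["pose"])[:3,3];b=cast(i2,*p2,0);o2=np.array(i2["pose"])[:3,3]
    A=np.c_[a-o1,-(b-o2)];s=np.linalg.lstsq(A,o2-o1,rcond=None)[0]
    x1=o1+s[0]*(a-o1);x2=o2+s[1]*(b-o2);return (x1+x2)/2,np.linalg.norm(x1-x2)
def snap(n,name=None):
    i=bot.camera_info(n);im=cv2.cvtColor(bot.camera(n),cv2.COLOR_RGB2BGR)
    if name:cv2.imwrite(f"pics/{name}.png",im)
    return i,im
E
python3 - <<'E'
import cv2,numpy as np
t=cv2.imread("pics/top0.png");s=cv2.imread("pics/side0.png")
a=cv2.resize(t[120:240,155:335],None,fx=4.4,fy=4.4,interpolation=cv2.INTER_CUBIC)
b=cv2.resize(s[145:280,165:345],None,fx=4.4,fy=4.4,interpolation=cv2.INTER_CUBIC)
cv2.imwrite("pics/tc.png",a);cv2.imwrite("pics/sc.png",b)
E
```

```text
(no output)
```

View pics/tc.png

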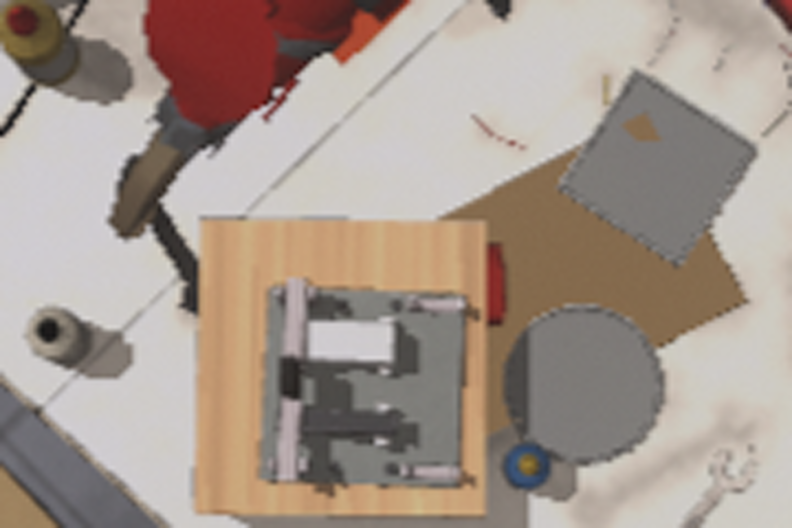

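View pics/sc.png

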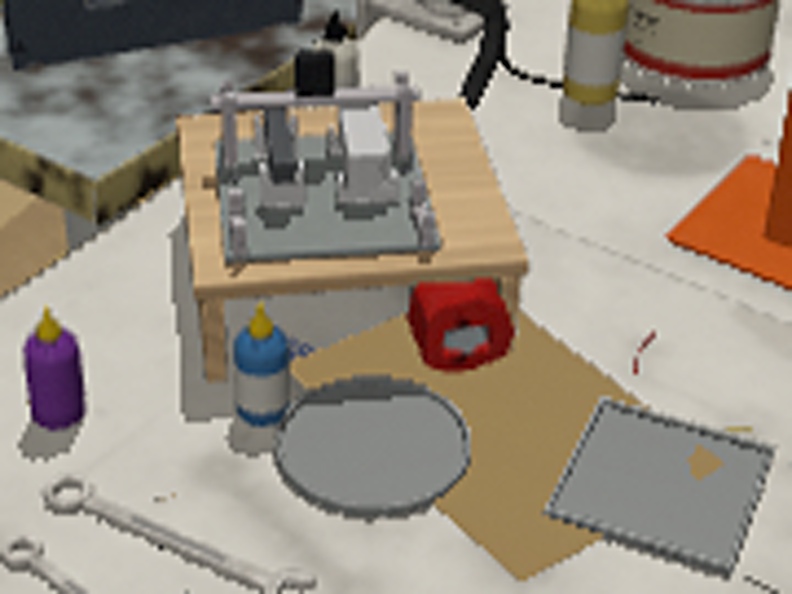

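Run:
```python
from h import *
i=bot.camera_info("top");j=bot.camera_info("side")
c=lambda U,V,z:cast(i,155+U/4.4,120+V/4.4,z)
s=lambda U,V:(165+U/4.4,145+V/4.4)
print("round",c(584,385,.007),"lr",c(503,385,.007),c(665,385,.007))
q=[c(*p,.007) for p in((640,70),(757,150),(680,265),(560,187))];print("sq",np.array(q),np.mean(q,0))
print("glue",c(527,463,.075),"purple top",cast(i,270,266,.075))
print("flux",c(47,330,.09))
r=[c(*p,.076) for p in((270,288),(467,290),(463,483),(262,480))];print("rack",np.array(r),np.mean(r,0))
a,b=c(294,278,.117),c(288,481,.117);print("bar",a,b,(a+b)/2,b-a)
print("grip top",c(291,362,.145));print("tube",c(352,340,.11),"steel",c(362,422,.11))
sh=[c(*p,.07) for p in((200,218),(487,220),(485,517),(195,513))];print("shelf",np.array(sh))
g=lambda U,V:(155+U/4.4,120+V/4.4)
print("tri glue",tri(i,g(527,463),j,s(262,306)),"flux",tri(i,g(47,330),j,s(335,13)),"griptop",tri(i,g(291,362),j,s(316,52)))
print("round side",cast(j,*s(372,447),.007))
```

```text
round [ 0.3979 -0.3626  0.007 ] lr [ 0.3974 -0.3083  0.007 ] [ 0.3985 -0.417   0.007 ]
sq [[ 0.6141 -0.4006  0.007 ]
 [ 0.5594 -0.4801  0.007 ]
 [ 0.4798 -0.4274  0.007 ]
 [ 0.5324 -0.3461  0.007 ]] [ 0.5464 -0.4135  0.007 ]
glue [ 0.3424 -0.3213  0.075 ] purple top [ 0.23   -0.3087  0.075 ]
flux [ 0.4225 -0.0179  0.09  ]
rack [[ 0.4524 -0.1565  0.076 ]
 [ 0.4524 -0.2824  0.076 ]
 [ 0.3294 -0.2809  0.076 ]
 [ 0.33   -0.1538  0.076 ]] [ 0.3911 -0.2184  0.076 ]
bar [ 0.4535 -0.1746  0.117 ] [ 0.3282 -0.1731  0.117 ] [ 0.3909 -0.1739  0.117 ] [-0.1253  0.0014  0.    ]
grip top [ 0.3987 -0.1756  0.145 ]
tube [ 0.416  -0.2107  0.11  ] steel [ 0.3652 -0.2176  0.11  ]
shelf [[ 0.4982 -0.1101  0.07  ]
 [ 0.4989 -0.295   0.07  ]
 [ 0.3082 -0.2951  0.07  ]
 [ 0.309  -0.1113  0.07  ]]
tri glue (array([ 0.3446, -0.3216,  0.0718]), np.float64(0.004010874332192903)) flux (array([ 0.4252, -0.0177,  0.088 ]), np.float64(0.00507895889102156)) griptop (array([ 0.3967, -0.1755,  0.145 ]), np.float64(0.004165488563034993))
round side [ 0.4002 -0.3699  0.007 ]
```

The bar length, rack size and tray sizes all match the given values. I'm moving to a view pose over the rack, turning the hand so its x axis points along world -y.

Request:
step_arm(targets="1 0.24 0.26 0.1 0 0 -1;1 0.24 0.26 0.1 0 0 -1;1 0.24 0.26 0.1 0 0 -1;1 0.24 0.26 0.1 0 0 -1;1 0.24 0.26 0.1 0 0 -1;1 0.24 0.26 0.1 0 0 -1;1 0.24 0.26 0.1 0 0 -1")

```text
clock: 0.68
eef_pos: [0.2411, -0.3541, 0.2819]
tool_rot: [0.963, -0.269, 0.0, 0.0]
ft_force: [-0.4, -0.4, 0.1]
grip_width: 0.0852
grasp_force: 0.0
```

Request:
step_arm(targets="0.2 0.3 0.3 0 0 0 -1;0.2 0.3 0.3 0 0 0 -1;0.2 0.3 0.3 0 0 0 -1;0.2 0.3 0.3 0 0 0 -1;0.2 0.3 0.3 0 0 0 -1;0.2 0.3 0.3 0 0 0 -1;0.2 0.3 0.3 0 0 0 -1")

```text
clock: 1.27
eef_pos: [0.2236, -0.3224, 0.281]
tool_rot: [0.862, -0.503, 0.024, -0.055]
ft_force: [-0.8, -0.6, -0.1]
grip_width: 0.0509
grasp_force: 0.0
```

Request:
step_arm(targets="0.2 0 0 0 0 0 -0.321;0.2 0 0 0 0 0 -0.321;0.2 0 0 0 0 0 -0.321;0.2 0 0 0 0 0 -0.321;0.2 0 0 0 0 0 -0.321")

```text
clock: 1.68
eef_pos: [0.1583, -0.3434, 0.2815]
tool_rot: [0.805, -0.588, 0.04, -0.066]
ft_force: [1.0, -0.1, 0.7]
grip_width: 0.0512
grasp_force: 0.0
```

Run:
```python
from h import *
o=bot.get_obs();print(o["clock"],o["eef_pos"],o["tool_rot"],o["joint_pos"],o["grip_width"],o["ft_force"])
i,im=snap("wrist","w1");print(i["pose"])
```

```text
1.6833 [ 0.1583 -0.3434  0.2815] [ 0.8049 -0.5883  0.04   -0.0661] [-1.2623 -0.015  -0.1666  1.4328  0.1541  3.1406] 0.051209583023333616 [ 1.0479 -0.0764  0.6548]
[[-0.9419  0.3309 -0.058   0.1585]
 [-0.2989 -0.9042 -0.3051 -0.4123]
 [-0.1534 -0.27    0.9506  0.4211]
 [ 0.      0.      0.      1.    ]]
```

View pics/w1.png

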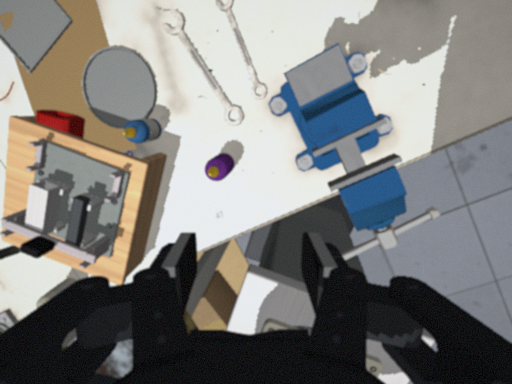

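The wrist view shows the rack at left (about (75,205)), but the last joint reached its limit (q6 = 3.14). Yaw relates to the joints as q1 - q6 + 180°, so I'll use the opposite half-turn, yaw +89.4°, instead.

```bash
cat >> h.py <<'E'
from scipy.spatial.transform import Rotation as R
def goal(p,yaw,q=None,p0=None):
    """shift/turn in move units from current pose to p, tool down with tool x at yaw (deg); lists total turn in deg"""
    o=bot.get_obs()
    d=R.from_matrix(np.c_[[np.cos(np.radians(yaw)),np.sin(np.radians(yaw)),0],[np.sin(np.radians(yaw)),-np.cos(np.radians(yaw)),0],[0,0,-1]])
    r=(d*R.from_quat(o["tool_rot"]).inv()).as_rotvec()
    print("t",round(o["clock"],2),"eef",o["eef_pos"],"shift",(np.array(p)-o["eef_pos"])/.5,"turn",r/(np.pi/4),"w",round(o["grip_width"],4),"q6",round(o["joint_pos"][5],2))
E
python3 - <<'E'
from h import *
goal([.391,-.22,.28],-50);goal([.391,-.22,.28],-20)
E
```

```text
t 1.73 eef [ 0.1588 -0.3433  0.2816] shift [ 0.4644  0.2466 -0.0031] turn [-0.1104  0.1647  0.4937] w 0.0513 q6 3.14
t 1.73 eef [ 0.1588 -0.3433  0.2816] shift [ 0.4644  0.2466 -0.0031] turn [-0.1536  0.1343  1.1589] w 0.0513 q6 3.14
```

Request:
step_arm(targets="0.2 0.1 0.1 0 -0.11 0.165 0.494;0.2 0.15 0.15 0 -0.11 0.165 0.494;0.2 0.25 0.24 0 -0.11 0.165 0.494;0.2 0.4 0.24 0 -0.13 0.15 0.8;0.2 0.46 0.24 0 -0.13 0.15 0.8;0.2 0.46 0.24 0 -0.13 0.15 0.8;0.2 0.46 0.24 0 -0.13 0.15 0.8;0.2 0.46 0.24 0 -0.13 0.15 0.8")

```text
clock: 2.4
eef_pos: [0.3785, -0.2445, 0.2809]
tool_rot: [0.957, -0.29, 0.004, -0.012]
ft_force: [0.5, 0.1, 1.1]
grip_width: 0.0514
grasp_force: 0.0
```

Run:
```python
from h import *
goal([.391,-.22,.28],0);goal([.391,-.24,.28],89.4)
```

```text
t 2.4 eef [ 0.3785 -0.2445  0.2809] shift [ 0.0251  0.049  -0.0019] turn [-0.0301  0.0108  0.7502] w 0.0514 q6 3.14
t 2.4 eef [ 0.3785 -0.2445  0.2809] shift [ 0.0251  0.009  -0.0019] turn [-0.0349 -0.0162  2.7367] w 0.0514 q6 3.14
```

Request:
step_arm(targets="0.2 0.025 0.009 0 -0.03 0.011 0.75;0.2 0.025 0.009 0 -0.03 0.011 0.75;0.2 0.025 0.009 0 -0.03 0.011 0.75;0.2 0.025 0.009 0 -0.03 0.011 0.75;0.2 0.025 0.009 0 -0.03 0.011 0.75;0.2 0.025 0.009 0 -0.03 0.011 0.75")

```text
clock: 2.9
eef_pos: [0.3865, -0.2404, 0.2814]
tool_rot: [1.0, -0.002, -0.001, 0.0]
ft_force: [-0.8, 0.0, -0.5]
grip_width: 0.0514
grasp_force: 0.0
```

Request:
step_arm(targets="0.2 0 0 0 0 0 1;0.2 0 0 0 0 0 1;0.2 0 0 0 0 0 1;0.2 0 0 0 0 0 1;0.2 0 0 0 0 0 1;0.2 0 0 0 0 0 1;0.2 0 0 0 0 0 1")

```text
clock: 3.48
eef_pos: [0.3863, -0.2409, 0.2816]
tool_rot: [0.925, 0.38, -0.0, 0.001]
ft_force: [0.5, -0.7, -0.4]
grip_width: 0.0511
grasp_force: 0.0
```

Request:
step_arm(targets="0.2 0 0 0 0 0 0.987;0.2 0 0 0 0 0 0.987;0.2 0 0 0 0 0 0.987;0.2 0 0 0 0 0 0.987;0.2 0 0 0 0 0 0.987;0.2 0 0 0 0 0 0.987;0.2 0 0 0 0 0 0.987;0.2 0 0 0 0 0 0.987")

```text
clock: 4.15
eef_pos: [0.3863, -0.2409, 0.2816]
tool_rot: [0.714, 0.7, 0.0, 0.001]
ft_force: [0.3, -0.2, 0.0]
grip_width: 0.0512
grasp_force: 0.0
```

Run:
```python
from h import *
goal([.391,-.24,.28],89.4)
i,im=snap("wrist","w2");print(i["pose"])
```

```text
t 4.15 eef [ 0.3863 -0.2409  0.2816] shift [ 0.0094  0.0018 -0.0032] turn [0.0009 0.0013 0.011 ] w 0.0512 q6 1.03
[[ 0.9998  0.019   0.004   0.3877]
 [-0.0194  0.9648  0.2623 -0.1726]
 [ 0.0011 -0.2624  0.965   0.4238]
 [ 0.      0.      0.      1.    ]]
```

View pics/w2.png

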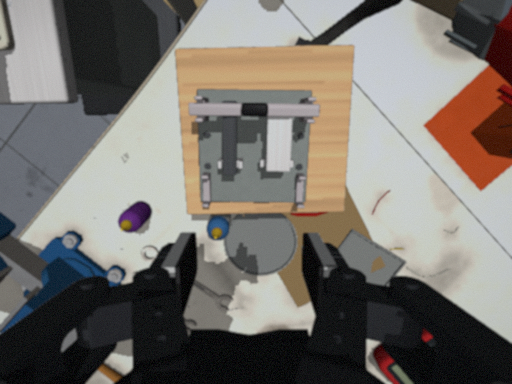

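The wrist view shows the retaining bar across (190..319, 110) with its black grip at (255,110). The steel bar is at about (230,147), the tube at (279,145), the low brackets at (206,190) and (300,191), and the rack plate spans about 198..310.

```bash
cat > m.py <<'E'
from h import *
def rect(mask):
    c=max(cv2.findContours(mask.astype(np.uint8),cv2.RETR_EXTERNAL,cv2.CHAIN_APPROX_NONE)[0],key=cv2.contourArea)
    return cv2.minAreaRect(c),cv2.boundingRect(c)
E
python3 - <<'E'
from m import *
i=bot.camera_info("wrist");im=cv2.imread("pics/w2.png").astype(int)
def roi(m,x0,y0,x1,y1):
    z=np.zeros_like(m);z[y0:y1,x0:x1]=m[y0:y1,x0:x1];return z
g=im.mean(2)
for n,m,z in(("strip",roi(g>130,185,98,325,122),.117),("grip",roi(g<45,238,98,272,122),.145),("tube",roi(g>185,260,112,300,176),.11),("steel",roi(g<70,218,114,242,182),.11)):
    r,b=rect(m);print(n,r,b,cast(i,*r[0],z))
l,r=cast(i,190,110,.117),cast(i,319,111,.117);print(l,r,r-l)
print("plate",*[cast(i,*p,.076) for p in((198,202),(310,203))])
print("low br",cast(i,206,190,.09),cast(i,300,191,.09))
print("round",cast(i,260,243,.007),"glue top",cast(i,211,237,.075))
E
```

```text
strip ((296.0, 109.5), (23.0, 56.0), 90.0) (268, 98, 57, 24) [ 0.4332 -0.1732  0.117 ]
grip ((254.0, 110.0), (12.0, 24.0), 90.0) (242, 104, 25, 13) [ 0.3925 -0.1728  0.145 ]
tube ((279.5, 144.5), (23.0, 51.0), 0.0) (268, 119, 24, 52) [ 0.4183 -0.2069  0.11  ]
steel ((229.67898559570312, 146.51280212402344), (20.430326461791992, 61.215518951416016), 1.080924153327942) (219, 116, 22, 62) [ 0.368  -0.2079  0.11  ]
[ 0.3318 -0.1716  0.117 ] [ 0.4552 -0.175   0.117 ] [ 0.1234 -0.0034  0.    ]
plate [ 0.3264 -0.2756  0.076 ] [ 0.4578 -0.2796  0.076 ]
low br [ 0.3387 -0.2577  0.09  ] [ 0.4433 -0.261   0.09  ]
round [ 0.4006 -0.3602  0.007 ] glue top [ 0.3392 -0.3205  0.075 ]
```

Request:
step_arm(targets="0.2 0.012 0.08 -0.05 0 0 0;0.2 0.012 0.136 -0.1 0 0 0;0.2 0.012 0.136 -0.17 0 0 0;0.2 0.012 0.136 -0.24 0 0 0;0.2 0.012 0.136 -0.29 0 0 0;0.2 0.012 0.136 -0.32 0 0 0;0.2 0.012 0.136 -0.32 0 0 0;-1 0.012 0.136 -0.32 0 0 0;-1 0.012 0.136 -0.32 0 0 0;-1 0.012 0.136 -0.32 0 0 0")

```text
clock: 5.03
eef_pos: [0.3935, -0.174, 0.1233]
tool_rot: [0.714, 0.7, 0.001, 0.002]
ft_force: [0.1, -0.7, -0.1]
grip_width: 0.0225
grasp_force: 58.8
```

Request:
step_arm(targets="-1 0 0 0 0 0 0;-1 0 0 0 0 0 0;-1 0 0 0 0 0 0")

```text
clock: 5.28
eef_pos: [0.3936, -0.174, 0.1232]
tool_rot: [0.714, 0.701, 0.001, 0.002]
ft_force: [0.5, 0.4, 6.2]
grip_width: 0.0229
grasp_force: 59.6
```

Request:
step_arm(targets="-1 0 0 0.015 0 0 0;-1 0 0 0.03 0 0 0;-1 0 0 0.06 0 0 0;-1 0 0 0.06 0 0 0;-1 0 -0.05 0.06 0 0 0;-1 0 -0.1 0.06 0 0 0;-1 0 -0.15 0.06 0 0 0;-1 0 -0.174 0.06 0 0 0;-1 0 -0.174 0.06 0 0 0;-1 0 -0.174 0.06 0 0 0")

```text
clock: 6.12
eef_pos: [0.3918, -0.2603, 0.1512]
tool_rot: [0.714, 0.7, 0.0, 0.0]
ft_force: [-1.3, -0.0, -0.5]
grip_width: 0.0228
grasp_force: 59.0
```

Run:
```python
from m import *
goal([.3925,-.26,.121],88.9)
i,a=snap("wrist","w3");j,b=snap("side","s3")
cv2.imwrite("pics/c3.png",np.vstack([cv2.resize(b[130:230,180:300],(600,450)[::1] if 0 else (480,400),interpolation=cv2.INTER_CUBIC)]))
```

```text
t 6.12 eef [ 0.3918 -0.2603  0.1512] shift [ 0.0014  0.0006 -0.0603] turn [-0.0003  0.0004  0.0003] w 0.0228 q6 1.0
```

View pics/c3.png

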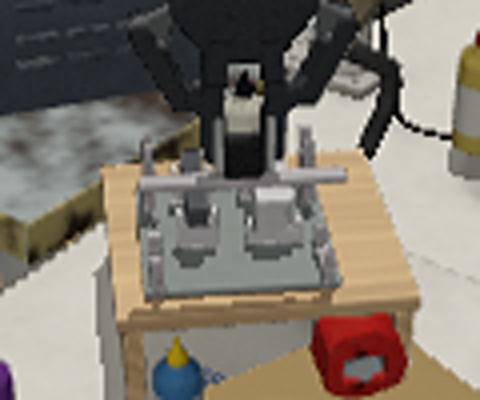

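The bar is held level, with the tube and steel bar still in their notches. I'm lowering it into the low brackets.

Request:
step_arm(targets="-1 0 0 -0.03 0 0 0;-1 0 0 -0.06 0 0 0;-1 0 0 -0.08 0 0 0;-1 0 0 -0.095 0 0 0;-1 0 0 -0.103 0 0 0;-1 0 0 -0.107 0 0 0;-1 0 0 -0.109 0 0 0;-1 0 0 -0.109 0 0 0")

```text
clock: 6.88
eef_pos: [0.3925, -0.2603, 0.0975]
tool_rot: [0.713, 0.701, 0.0, 0.001]
ft_force: [0.5, -0.2, -1.7]
grip_width: 0.0225
grasp_force: 59.0
```

Request:
step_arm(targets="-0.2 0 0 0 0 0 0;-0.2 0 0 0 0 0 0;-0.2 0 0 0 0 0 0;-0.2 0 0 0.04 0 0 0;-0.2 0 0 0.1 0 0 0;-0.2 0 0 0.18 0 0 0;-0.2 0 0 0.25 0 0 0;-0.2 0 0 0.3 0 0 0;-0.2 0 0 0.3 0 0 0")

```text
clock: 7.63
eef_pos: [0.3951, -0.2623, 0.2537]
tool_rot: [0.713, 0.701, 0.001, 0.007]
ft_force: [0.7, -0.5, 0.7]
grip_width: 0.0341
grasp_force: 0.0
```

Run:
```python
from m import *
goal([.418,-.206,.24],88.9)
i,a=snap("wrist","w4");j,b=snap("side","s4");print(i["pose"])
cv2.imwrite("pics/c4.png",np.hstack([a[0:384:1,100:400],cv2.resize(b[130:258,180:340],(480,384),interpolation=cv2.INTER_CUBIC)]))
```

```text
t 7.63 eef [ 0.3951 -0.2623  0.2537] shift [ 0.0459  0.1126 -0.0274] turn [ 0.0099  0.0145 -0.0014] w 0.0341 q6 1.0
[[ 0.9998  0.0208 -0.0064  0.3949]
 [-0.0184  0.9629  0.2692 -0.193 ]
 [ 0.0117 -0.269   0.9631  0.3954]
 [ 0.      0.      0.      1.    ]]
```

View pics/c4.png

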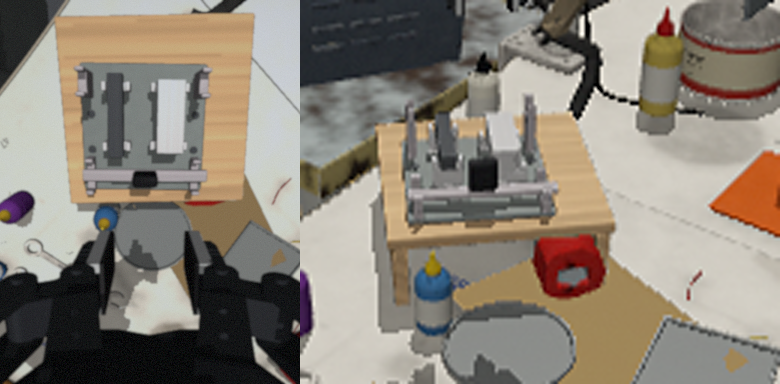

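The retaining bar is now in the low brackets (crop (145,176)), and both parts are still in the rack (tube at crop (171,117), steel at (115,112)). I'll measure both.

Run:
```python
from m import *
i=bot.camera_info("wrist");g=cv2.imread("pics/w4.png").astype(int).mean(2)
def roi(m,x0,y0,x1,y1):
    z=np.zeros_like(m);z[y0:y1,x0:x1]=m[y0:y1,x0:x1];return z
for n,m in(("tube",roi(g>185,245,70,295,162)),("steel",roi(g<75,200,66,230,162)),("grip",roi(g<45,228,165,264,192))):
    r,b=rect(m);x,y,w,h=b;z=.11 if n!="grip" else .118
    p,q=cast(i,x,y,z),cast(i,x+w,y+h,z);print(n,r,b,(p+q)/2,q-p)
```

```text
tube ((272.5467834472656, 115.95596313476562), (29.259294509887695, 72.51216888427734), 1.7357046604156494) (258, 80, 31, 73) [ 0.417  -0.1998  0.11  ] [ 0.0275 -0.0629  0.    ]
steel ((215.5, 117.5), (87.0, 25.0), 90.0) (203, 74, 26, 88) [ 0.3664 -0.2006  0.11  ] [ 0.0194 -0.0757  0.    ]
grip ((244.0, 179.5), (15.0, 24.0), 90.0) (232, 172, 25, 16) [ 0.39   -0.2538  0.118 ] [ 0.0222 -0.0152  0.    ]
```

Request:
step_arm(targets="0 0.03 0.06 0 0 0 0;0 0.049 0.116 -0.06 0 0 0;0 0.049 0.116 -0.12 0 0 0;0 0.049 0.116 -0.18 0 0 0;0 0.049 0.116 -0.24 0 0 0;0 0.049 0.116 -0.28 0 0 0;0 0.049 0.116 -0.31 0 0 0;0 0.049 0.116 -0.319 0 0 0;0 0.049 0.116 -0.319 0 0 0")

```text
clock: 8.48
eef_pos: [0.4145, -0.2013, 0.0852]
tool_rot: [0.713, 0.701, -0.001, -0.002]
ft_force: [-0.8, 0.8, 0.3]
grip_width: 0.0424
grasp_force: 0.0
```

Request:
step_arm(targets="-1 0 0 0 0 0 0;-1 0 0 0 0 0 0;-1 0 0 0 0 0 0;-1 0 0 0 0 0 0;-1 0 0 0 0 0 0")

```text
clock: 8.9
eef_pos: [0.4172, -0.2026, 0.0884]
tool_rot: [0.713, 0.701, 0.0, 0.002]
ft_force: [-0.2, 0.0, 1.4]
grip_width: 0.0231
grasp_force: 59.8
```

Request:
step_arm(targets="-1 0 0 0.03 0 0 0;-1 0 0 0.08 0 0 0;-1 0 0 0.14 0 0 0;-1 0 -0.04 0.18 0 0 0;-1 0 -0.1 0.18 0 0 0;-1 0 -0.17 0.18 0 0 0;-1 0 -0.24 0.18 0 0 0;-1 -0.004 -0.3 0.16 0 0 0;-1 -0.004 -0.323 0.1 0 0 0;-1 -0.004 -0.323 0.04 0 0 0")

```text
clock: 9.73
eef_pos: [0.416, -0.3685, 0.1086]
tool_rot: [0.715, 0.699, -0.0, 0.004]
ft_force: [0.8, -0.3, -1.1]
grip_width: 0.0227
grasp_force: 59.7
```

Request:
step_arm(targets="-1 0 0 -0.05 0 0 0;-1 0 0 -0.1 0 0 0;-1 0 0 -0.15 0 0 0;-1 0 0 -0.18 0 0 0;-1 0 0 -0.195 0 0 0;-1 0 0 -0.2 0 0 0;-1 0 0 -0.202 0 0 0;-1 0 0 -0.202 0 0 0;-1 0 0 -0.204 0 0 0;-1 0 0 -0.204 0 0 0")

```text
clock: 10.57
eef_pos: [0.4155, -0.3645, 0.0068]
tool_rot: [0.713, 0.701, 0.0, 0.002]
ft_force: [0.4, -0.4, 0.1]
grip_width: 0.0229
grasp_force: 59.7
```

Request:
step_arm(targets="-0.3 0 0 0 0 0 0;-0.3 0 0 0 0 0 0;-0.3 0 0 0 0 0 0;-0.3 0 0 0.04 0 0 0;-0.3 0 0 0.1 0 0 0;-0.3 0 0 0.18 0 0 0;0.3 -0.05 0.04 0.26 0 0 0;0.3 -0.1 0.06 0.34 0 0 0;0.3 -0.1 0.06 0.34 0 0 0;0.3 -0.1 0.06 0.34 0 0 0")

```text
clock: 11.4
eef_pos: [0.365, -0.3347, 0.1803]
tool_rot: [0.714, 0.7, 0.0, 0.005]
ft_force: [0.3, 0.1, -0.6]
grip_width: 0.0558
grasp_force: 0.0
```

Run:
```python
from m import *
goal([.342,-.321,.026],88.9)
j,b=snap("side","s5");k,t=snap("top","t5")
cv2.imwrite("pics/c5.png",np.hstack([cv2.resize(t[150:260,225:345],(420,385),interpolation=cv2.INTER_CUBIC),cv2.resize(b[175:275,190:290],(385,385),interpolation=cv2.INTER_CUBIC)])[:,:800])
```

```text
t 11.4 eef [ 0.365  -0.3347  0.1803] shift [-0.046   0.0274 -0.3086] turn [ 0.0081  0.0085 -0.0007] w 0.0558 q6 0.85
```

View pics/c5.png

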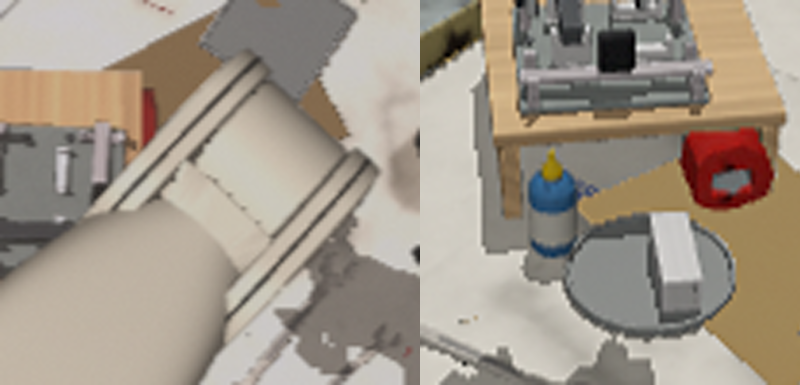

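The tube lies in the round tray (side crop (675,265)). The glue bottle is next.

Request:
step_arm(targets="0.3 -0.047 0.027 0 0 0 0;0.3 -0.047 0.027 -0.06 0 0 0;0.3 -0.047 0.027 -0.12 0 0 0;0.3 -0.047 0.027 -0.18 0 0 0;0.3 -0.047 0.027 -0.24 0 0 0;0.3 -0.047 0.027 -0.285 0 0 0;0.3 -0.047 0.027 -0.3 0 0 0;-1 -0.047 0.027 -0.3 0 0 0;-1 -0.047 0.027 -0.3 0 0 0;-1 -0.047 0.027 -0.3 0 0 0")

```text
clock: 12.33
eef_pos: [0.3422, -0.3211, 0.0264]
tool_rot: [0.713, 0.701, 0.0, 0.002]
ft_force: [-0.7, 0.2, -1.7]
grip_width: 0.0275
grasp_force: 58.7
```

Request:
step_arm(targets="-1 0 0 0 0 0 0;-1 0 0 0 0 0 0;-1 0 0 0 0 0 0")

```text
clock: 12.58
eef_pos: [0.3419, -0.321, 0.0267]
tool_rot: [0.713, 0.701, 0.0, 0.002]
ft_force: [-0.4, -0.9, 0.6]
grip_width: 0.0275
grasp_force: 58.7
```

The width reads 27.5 mm where 31 was expected. I'll lift and check the hold.

Request:
step_arm(targets="-1 0 0 0.02 0 0 0;-1 0 0 0.05 0 0 0;-1 0 0 0.1 0 0 0;-1 0 -0.04 0.16 0 0 0;-1 0 -0.1 0.2 0 0 0;-1 0 -0.1 0.2 0 0 0;-1 0 -0.1 0.2 0 0 0")

```text
clock: 13.17
eef_pos: [0.3423, -0.3727, 0.1278]
tool_rot: [0.714, 0.7, 0.0, 0.004]
ft_force: [-0.1, 0.5, -0.7]
grip_width: 0.0277
grasp_force: 58.8
```

Run:
```python
from m import *
goal([.373,-.362,.026],88.9)
j,b=snap("side","s6");i,t=snap("wrist","w6")
cv2.imwrite("pics/c6.png",np.hstack([t[150:384,80:420],cv2.resize(b[130:280,170:300],(406,468),interpolation=cv2.INTER_CUBIC)[:234*2:1][:234] if 0 else cv2.resize(b[150:280,180:310],(234,234),interpolation=cv2.INTER_CUBIC)]))
```

```text
t 13.17 eef [ 0.3423 -0.3727  0.1278] shift [ 0.0614  0.0213 -0.2037] turn [0.0065 0.0064 0.0007] w 0.0277 q6 0.76
```

View pics/c6.png

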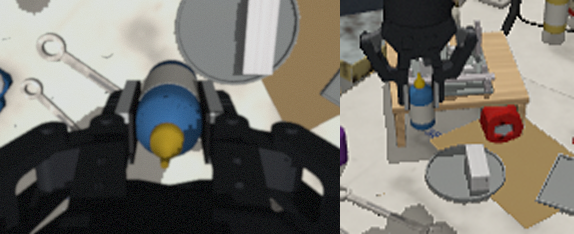

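The bottle is held upright between the pads (wrist crop (165,110)). I'll turn 90° so the fingers stay clear of the tube, then place it.

Request:
step_arm(targets="-1 0.03 0.007 0 0 0 0.15;-1 0.062 0.014 0 0 0 1;-1 0.062 0.014 0 0 0 1;-1 0.062 0.014 0 0 0 1;-1 0.062 0.014 0 0 0 1;-1 0.062 0.014 0 0 0 1;-1 0.062 0.014 0 0 0 1;-1 0.062 0.014 0 0 0 1")

```text
clock: 13.93
eef_pos: [0.3713, -0.3615, 0.1242]
tool_rot: [0.39, 0.921, 0.001, -0.001]
ft_force: [0.6, -0.5, -0.3]
grip_width: 0.0279
grasp_force: 58.9
```

Request:
step_arm(targets="-1 0 0 0 0 0 1;-1 0 0 0 0 0 1;-1 0 0 0 0 0 1;-1 0 0 -0.03 0 0 1;-1 0 0 -0.06 0 0 1;-1 0 0 -0.1 0 0 1;-1 0 0 -0.14 0 0 1;-1 0 0 -0.16 0 0 1;-1 0 0 -0.16 0 0 1;-1 0 0 -0.16 0 0 1")

```text
clock: 14.77
eef_pos: [0.3717, -0.3625, 0.0451]
tool_rot: [0.01, 1.0, 0.001, -0.0]
ft_force: [0.3, -0.3, -0.4]
grip_width: 0.0278
grasp_force: 58.9
```

Run:
```python
from m import *
goal([.373,-.364,.0305],178.9)
```

```text
t 14.77 eef [ 0.3717 -0.3625  0.0451] shift [ 0.0026 -0.003  -0.0291] turn [-0.0036 -0.0008 -0.0001] w 0.0278 q6 -0.75
```

Request:
step_arm(targets="-1 0 0 -0.015 0 0 0;-1 0 0 -0.025 0 0 0;-1 0 0 -0.032 0 0 0;-1 0 0 -0.032 0 0 0;-0.25 0 0 -0.032 0 0 0;-0.25 0 0 -0.032 0 0 0;-0.25 0 0 -0.032 0 0 0;-0.05 0 0 -0.032 0 0 0;-0.05 0 0 -0.032 0 0 0")

```text
clock: 15.52
eef_pos: [0.3724, -0.3636, 0.0299]
tool_rot: [0.009, 1.0, 0.0, 0.001]
ft_force: [-0.1, -0.5, -0.3]
grip_width: 0.0407
grasp_force: 0.0
```

Request:
step_arm(targets="-0.05 0 0 0.03 0 0 0;-0.05 0 0 0.08 0 0 0;-0.05 0 0 0.15 0 0 0;-0.05 0 0 0.22 0 0 0;-0.05 0 0.03 0.3 0 0 -0.16;-0.05 0 0.08 0.34 0 0 -0.3;-0.05 0 0.1 0.34 0 0 -0.45;-0.05 0 0.15 0.34 0 0 -0.6;-0.05 0 0.2 0.34 0 0 -0.75;-0.05 0 0.25 0.34 0 0 -0.9")

```text
clock: 16.35
eef_pos: [0.3721, -0.2375, 0.2001]
tool_rot: [0.358, 0.934, 0.0, 0.001]
ft_force: [0.4, 1.2, -0.7]
grip_width: 0.0402
grasp_force: 0.0
```

Run:
```python
from m import *
goal([.367,-.203,.19],88.9)
i,a=snap("wrist","w7");j,b=snap("side","s7")
cv2.imwrite("pics/c7.png",np.hstack([cv2.resize(a,(400,300)),cv2.resize(b[150:280,180:310],(300,300),interpolation=cv2.INTER_CUBIC)]))
```

```text
t 16.35 eef [ 0.3721 -0.2375  0.2001] shift [-0.0103  0.069  -0.0201] turn [ 0.0017  0.0028 -1.0932] w 0.0402 q6 0.16
```

View pics/c7.png

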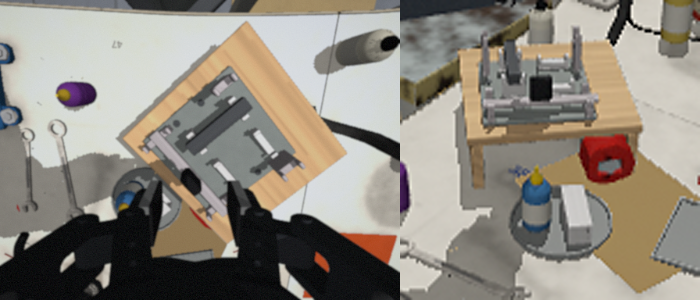

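Both parts stand in the round tray (side crop bottle (538,205), tube (577,215)). The steel bar is next.

Request:
step_arm(targets="-0.05 -0.012 0.071 0 0 0 -1;-0.05 -0.012 0.071 0 0 0 -1;-0.05 -0.012 0.071 0 0 0 -1;-0.05 -0.012 0.071 0 0 0 -1;-0.05 -0.012 0.071 0 0 0 -1;-0.05 -0.012 0.071 0 0 0 -1;-0.05 -0.012 0.071 0 0 0 -1")

```text
clock: 17.03
eef_pos: [0.3664, -0.2035, 0.1998]
tool_rot: [0.687, 0.727, -0.0, 0.001]
ft_force: [-0.4, 0.5, 0.5]
grip_width: 0.0404
grasp_force: 0.0
```

Request:
step_arm(targets="-0.05 0 0 -0.03 0 0 -0.09;-0.05 0 0 -0.03 0 0 -0.09;-0.05 0 0 -0.03 0 0 -0.09;-0.05 0 0 -0.03 0 0 -0.09")

```text
clock: 17.37
eef_pos: [0.3663, -0.2032, 0.185]
tool_rot: [0.71, 0.704, 0.0, 0.001]
ft_force: [-0.1, 0.1, 0.4]
grip_width: 0.0408
grasp_force: 0.0
```

Run:
```python
from m import *
goal([.3665,-.203,.0975],88.9)
i,a=snap("wrist","w8");g=a.astype(int).mean(2)
z=np.zeros_like(g,bool);z[40:260,180:300]=g[40:260,180:300]<70
n,l,s,c=cv2.connectedComponentsWithStats(z.astype(np.uint8))
for k in range(1,n):
    if s[k,4]>300:
        x,y,w,h=s[k,:4];p,q=cast(i,x,y,.11),cast(i,x+w,y+h,.11);print(s[k],(p+q)/2,q-p)
```

```text
t 17.37 eef [ 0.3663 -0.2032  0.185 ] shift [ 0.0004  0.0005 -0.175 ] turn [ 0.0016  0.0016 -0.0136] w 0.0408 q6 1.07
```

Request:
step_arm(targets="-0.05 0 0 -0.05 0 0 -0.013;-0.05 0 0 -0.1 0 0 -0.013;-0.05 0 0 -0.14 0 0 -0.013;-0.05 0 0 -0.165 0 0 -0.013;-0.05 0 0 -0.175 0 0 -0.013;-0.05 0 0 -0.175 0 0 -0.013;-1 0 0 -0.175 0 0 -0.013;-1 0 0 -0.175 0 0 -0.013;-1 0 0 -0.175 0 0 -0.013;-1 0 0 -0.175 0 0 -0.013")

```text
clock: 18.25
eef_pos: [0.3673, -0.2035, 0.0986]
tool_rot: [0.714, 0.7, 0.0, 0.002]
ft_force: [-0.6, 0.2, 5.0]
grip_width: 0.0118
grasp_force: 61.3
```

Request:
step_arm(targets="-1 0 0 0 0 0 0;-1 0 0 0 0 0 0;-1 0 0 0.03 0 0 0;-1 0 0 0.1 0 0 0;-1 0 0 0.18 0 0 0;-1 0 0 0.22 0 0 0;-1 0 0 0.22 0 0 0")

```text
clock: 18.83
eef_pos: [0.3691, -0.2045, 0.2123]
tool_rot: [0.714, 0.7, 0.002, 0.006]
ft_force: [1.1, 0.2, -1.0]
grip_width: 0.0121
grasp_force: 60.5
```

Run:
```python
from m import *
goal([.546,-.4135,.1],55.5);goal([.546,-.4135,.1],145.5)
j,b=snap("side","s9");i,a=snap("wrist","w9")
cv2.imwrite("pics/c9.png",np.hstack([cv2.resize(a,(400,300)),cv2.resize(b[120:250,180:310],(300,300),interpolation=cv2.INTER_CUBIC)]))
```

```text
t 18.83 eef [ 0.3691 -0.2045  0.2123] shift [ 0.3537 -0.418  -0.2246] turn [ 0.0113  0.0105 -0.7409] w 0.0121 q6 1.09
t 18.83 eef [ 0.3691 -0.2045  0.2123] shift [ 0.3537 -0.418  -0.2246] turn [0.0006 0.0158 1.2591] w 0.0121 q6 1.09
```

View pics/c9.png

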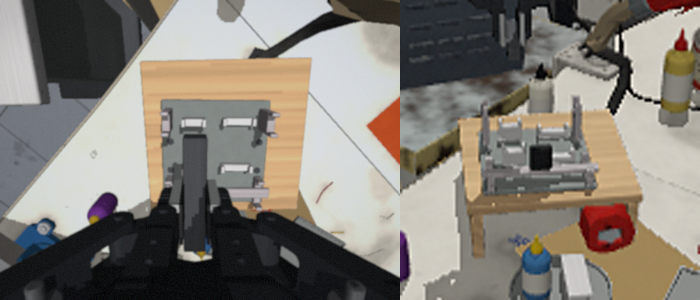

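The steel bar is gripped level and the rack is empty. I'll cross-check the square tray from the side view while carrying the bar round in front.

Request:
step_arm(targets="-1 0 -0.08 0 0 0 0;-1 0 -0.16 0 0 0 -0.15;-1 0.03 -0.24 0 0 0 -0.3;-1 0.08 -0.3 0 0 0 -0.45;-1 0.14 -0.35 0 0 0 -0.6;-1 0.2 -0.39 0 0 0 -0.74;-1 0.27 -0.42 0 0 0 -0.74;-1 0.33 -0.43 0 0 0 -0.74;-1 0.38 -0.44 -0.06 0 0 -0.74;-1 0.38 -0.44 -0.1 0 0 -0.74")

```text
clock: 19.77
eef_pos: [0.5599, -0.4225, 0.1511]
tool_rot: [0.884, 0.467, -0.0, -0.001]
ft_force: [-1.3, 1.7, -2.6]
grip_width: 0.012
grasp_force: 60.5
```

Run:
```python
from m import *
j=bot.camera_info("side");s=lambda U,V:cast(j,165+U/4.4,145+V/4.4,.007)
q=np.array([s(*p) for p in((605,398),(775,450),(735,578),(546,512))]);print(q,q.mean(0))
c=(q.mean(0)[:2]+[.5464,-.4135])/2;b=np.array([.824,-.567]);print("c",c)
p=c+.017*b;print("steel xy",p);goal([*p,.0055],55.5)
print("flux xy",c-.02*b)
i,t=snap("wrist","w10")
```

```text
[[ 0.537  -0.3477  0.007 ]
 [ 0.6175 -0.4023  0.007 ]
 [ 0.5642 -0.4891  0.007 ]
 [ 0.482  -0.4312  0.007 ]] [ 0.5502 -0.4176  0.007 ]
c [ 0.5483 -0.4155]
steel xy [ 0.5623 -0.4252]
t 19.77 eef [ 0.5599 -0.4225  0.1511] shift [ 0.0048 -0.0054 -0.2912] turn [-0.001  -0.0008 -0.0041] w 0.012 q6 1.52
flux xy [ 0.5318 -0.4042]
```

View pics/w10.png

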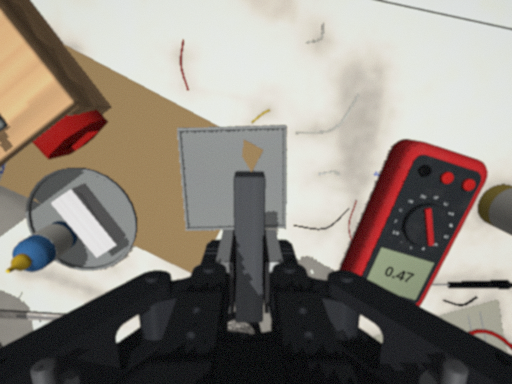

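The bar is aligned with the square tray, whose corners are (179,129), (285,126), (287,228) and (187,231).

Run:
```python
from m import *
i=bot.camera_info("wrist")
q=np.array([cast(i,u,v,.007) for u,v in((179,129),(285,126),(287,228),(187,231))]);print(q,q.mean(0))
goal([.5625,-.425,.0055],55.5)
```

```text
[[ 0.5308 -0.3407  0.007 ]
 [ 0.6101 -0.3917  0.007 ]
 [ 0.5597 -0.474   0.007 ]
 [ 0.4775 -0.4222  0.007 ]] [ 0.5445 -0.4072  0.007 ]
t 19.82 eef [ 0.5552 -0.4202  0.1454] shift [ 0.0147 -0.0096 -0.2797] turn [-0.0094 -0.0139 -0.0033] w 0.0119 q6 1.52
```

Request:
step_arm(targets="-1 0.005 0.005 -0.04 0 0 0;-1 0.005 0.005 -0.1 0 0 0;-1 0.005 0.005 -0.16 0 0 0;-1 0.005 0.005 -0.22 0 0 0;-1 0.005 0.005 -0.25 0 0 0;-1 0.005 0.005 -0.26 0 0 0;-1 0.005 0.005 -0.26 0 0 0;-1 0.005 0.005 -0.26 0 0 0;-1 0.005 0.005 -0.26 0 0 0")

```text
clock: 20.57
eef_pos: [0.5596, -0.4212, 0.0291]
tool_rot: [0.885, 0.466, 0.0, 0.002]
ft_force: [-0.5, -0.4, -1.1]
grip_width: 0.0125
grasp_force: 60.5
```

Request:
step_arm(targets="-1 0 0 -0.02 0 0 0;-1 0 0 -0.035 0 0 0;-1 0 0 -0.043 0 0 0;-1 0 0 -0.045 0 0 0;-1 0 0 -0.045 0 0 0;-0.5 0 0 -0.045 0 0 0;-0.5 0 0 -0.045 0 0 0;-0.5 0 0 -0.045 0 0 0;-0.5 0 0 0.03 0 0 0;-0.5 0 0 0.1 0 0 0")

```text
clock: 21.4
eef_pos: [0.5566, -0.4187, 0.0742]
tool_rot: [0.885, 0.466, -0.002, -0.003]
ft_force: [0.7, -0.4, -0.1]
grip_width: 0.0212
grasp_force: 0.0
```

Request:
step_arm(targets="0.2 0 0 0.08 0 0 0.15;0.2 -0.03 0 0.16 0 0 0.3;0.2 -0.1 0.04 0.22 0 0 0.45;0.2 -0.18 0.1 0.22 0 0 0.6;0.2 -0.26 0.15 0.22 0 0 0.74;0.2 -0.3 0.22 0.22 0 0 0.76;0.2 -0.34 0.3 0.22 0 0 0.76;0.2 -0.36 0.38 0.22 0 0 0.76;0.2 -0.36 0.46 0.22 0 0 0.76;0.2 -0.36 0.54 0.22 0 0 0.76")

```text
clock: 22.23
eef_pos: [0.3776, -0.1651, 0.1872]
tool_rot: [0.71, 0.705, 0.0, 0.001]
ft_force: [1.3, 1.2, -0.5]
grip_width: 0.0511
grasp_force: 0.0
```

Run:
```python
from m import *
goal([.424,-.018,.2],89.9)
j,b=snap("side","s11");i,a=snap("wrist","w11")
cv2.imwrite("pics/c11.png",np.hstack([a[:384],cv2.resize(b[190:290,225:345],(288,240),interpolation=cv2.INTER_CUBIC)[:384] if 0 else cv2.copyMakeBorder(cv2.resize(b[190:290,225:345],(288,240),interpolation=cv2.INTER_CUBIC),0,144,0,0,cv2.BORDER_CONSTANT)]))
```

```text
t 22.23 eef [ 0.3776 -0.1651  0.1872] shift [0.0929 0.2942 0.0255] turn [0.0014 0.002  0.007 ] w 0.0511 q6 1.17
```

View pics/c11.png

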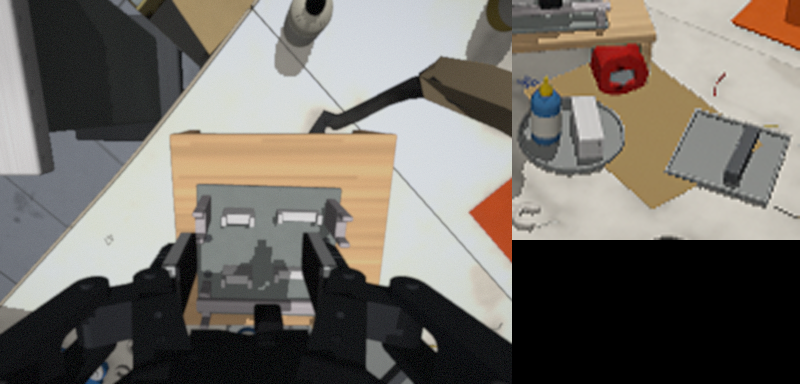

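The steel bar lies in the square tray (side crop (742,155)) and both kit-one parts are in place. The flux bottle top is at wrist (316,5). A brown and black iron lies near the shelf at (315..440, 65..125), so I'll check how high it is.

Run:
```python
from m import *
i=bot.camera_info("wrist");k=bot.camera_info("top");g=lambda U,V:(155+U/4.4,120+V/4.4)
print("flux",cast(i,316,5,.09),tri(i,(316,5),k,g(47,330)))
print("tip",tri(i,(315,125),k,g(190,308)),"mid",tri(i,(415,85),k,g(157,205)),"brown",tri(i,(437,60),k,g(125,185)))
goal([.424,-.018,.2],89.9)
```

```text
flux [ 0.4243 -0.0234  0.09  ] (array([ 0.4268, -0.0151,  0.0673]), np.float64(0.004938605268469238))
tip (array([ 0.4392, -0.1043,  0.051 ]), np.float64(0.006264786443435033)) mid (array([ 0.5065, -0.0785,  0.0747]), np.float64(0.008802738082816971)) brown (array([ 0.5171, -0.0602,  0.0826]), np.float64(0.005902156300186456))
t 22.33 eef [ 0.3779 -0.1617  0.1873] shift [0.0921 0.2874 0.0255] turn [-0.0014  0.0007 -0.0051] w 0.0514 q6 1.16
```

Request:
step_arm(targets="0.4 0 0.08 0 0 0 0;0.4 0.03 0.16 0 0 0 0;0.4 0.07 0.23 0 0 0 0;0.4 0.088 0.262 0 0 0 0;0.4 0.088 0.262 -0.06 0 0 0;0.4 0.088 0.262 -0.12 0 0 0;0.4 0.088 0.262 -0.12 0 0 0;0.4 0.088 0.262 -0.12 0 0 0")

```text
clock: 23.0
eef_pos: [0.422, -0.0357, 0.1262]
tool_rot: [0.709, 0.705, -0.001, -0.001]
ft_force: [-0.5, 0.1, -0.1]
grip_width: 0.0597
grasp_force: 0.0
```

Run:
```python
from m import *
goal([.424,-.020,.035],89.4)
i,a=snap("wrist","w12");k,b=snap("side","s12")
cv2.imwrite("pics/c12.png",np.hstack([cv2.resize(a[100:],(450,250)),cv2.resize(b[90:215,170:345],(350,250),interpolation=cv2.INTER_CUBIC)]))
```

```text
t 23.0 eef [ 0.422  -0.0357  0.1262] shift [ 0.0039  0.0313 -0.1823] turn [ 0.0011 -0.0039 -0.0071] w 0.0597 q6 1.49
```

View pics/c12.png

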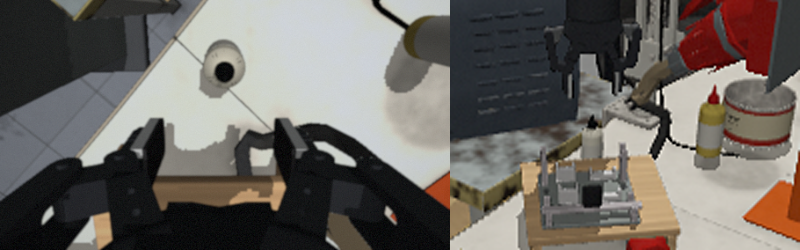

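The flux bottle is ahead, with its nozzle at crop (224,72), still short of the hand.

Run:
```python
from m import *
i=bot.camera_info("wrist");p=cast(i,254.9,181.8,.09);print(p,"body edges",cast(i,202*512/450,161,.07),cast(i,244*512/450,161,.07))
goal([p[0],p[1],.035],89.4)
```

```text
[ 0.4285 -0.0093  0.09  ] body edges [0.4126 0.0002 0.07  ] [ 0.4438 -0.      0.07  ]
t 23.1 eef [ 0.4244 -0.036   0.1284] shift [ 0.0083  0.0536 -0.1868] turn [ 0.0016  0.0037 -0.0064] w 0.0601 q6 1.49
```

Request:
step_arm(targets="0.4 0.004 0.042 0 0 0 0;0.4 0.004 0.042 -0.04 0 0 0;0.4 0.004 0.042 -0.08 0 0 0;0.4 0.004 0.042 -0.13 0 0 0;0.4 0.004 0.042 -0.17 0 0 0;0.4 0.004 0.042 -0.187 0 0 0;0.4 0.004 0.042 -0.187 0 0 0;-1 0.004 0.042 -0.187 0 0 0;-1 0.004 0.042 -0.187 0 0 0;-1 0.004 0.042 -0.187 0 0 0")

```text
clock: 23.93
eef_pos: [0.427, -0.0147, 0.0356]
tool_rot: [0.709, 0.705, 0.001, 0.002]
ft_force: [-0.7, 0.1, 4.0]
grip_width: 0.0315
grasp_force: 59.0
```

Request:
step_arm(targets="-1 0 0 0 0 0 0;-1 0 0 0 0 0 0;-1 0 0 0.03 0 0 0;-1 0 0 0.1 0 0 0;-1 0 0 0.18 0 0 0;-1 0 0 0.26 0 0 0;-1 0 0 0.3 0 0 0;-1 0 0 0.3 0 0 0;-1 0 0 0.3 0 0 0")

```text
clock: 24.68
eef_pos: [0.4266, -0.0145, 0.1856]
tool_rot: [0.709, 0.705, 0.002, 0.003]
ft_force: [-0.6, -0.7, -1.2]
grip_width: 0.0314
grasp_force: 59.7
```

Run:
```python
from m import *
goal([.40,-.2,.2],89.4);goal([.53,-.401,.15],55.5)
i,a=snap("wrist","w13");k,b=snap("side","s13")
cv2.imwrite("pics/c13.png",np.hstack([cv2.resize(a[100:],(450,250)),cv2.resize(b[60:215,170:387],(350,250),interpolation=cv2.INTER_CUBIC)]))
```

```text
t 24.68 eef [ 0.4266 -0.0145  0.1856] shift [-0.0532 -0.371   0.0288] turn [ 0.0015  0.008  -0.0074] w 0.0314 q6 1.54
t 24.68 eef [ 0.4266 -0.0145  0.1856] shift [ 0.2068 -0.773  -0.0712] turn [ 0.0038  0.0073 -0.7607] w 0.0314 q6 1.54
```

View pics/c13.png

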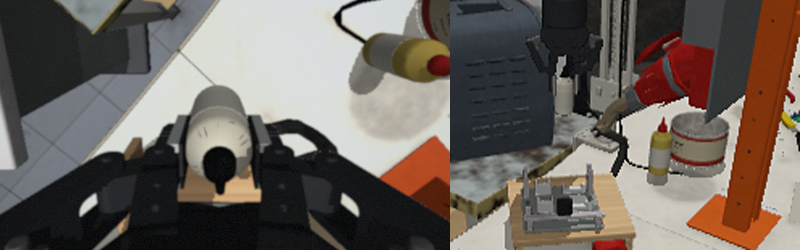

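The flux bottle is held upright (crop (218,125)). I'll carry it in front of the socket to the square tray, turning to yaw 145.5°.

Request:
step_arm(targets="-1 -0.04 -0.07 0.02 0 0 0;-1 -0.08 -0.14 0.03 0 0 0;-1 -0.1 -0.22 0.03 0 0 0.15;-1 -0.1 -0.3 0.03 0 0 0.3;-1 -0.1 -0.38 0.03 0 0 0.45;-1 -0.1 -0.46 0.03 0 0 0.6;-1 -0.07 -0.53 0.03 0 0 0.75;-1 -0.02 -0.6 0.03 0 0 0.9;-1 0.04 -0.65 0.03 0 0 1;-1 0.1 -0.69 0.03 0 0 1")

```text
clock: 25.62
eef_pos: [0.4665, -0.3559, 0.1962]
tool_rot: [0.384, 0.923, 0.001, -0.001]
ft_force: [0.5, -0.2, -0.4]
grip_width: 0.0314
grasp_force: 59.8
```

Request:
step_arm(targets="-1 0 0 0 0 0 0;-1 0 0 0 0 0 0;-1 0 0 0 0 0 0")

```text
clock: 25.87
eef_pos: [0.4666, -0.3527, 0.1958]
tool_rot: [0.385, 0.923, 0.001, -0.002]
ft_force: [-0.1, 0.1, -1.1]
grip_width: 0.0315
grasp_force: 59.8
```

Run:
```python
from m import *
goal([.53,-.4,.06],145.5)
```

```text
t 25.87 eef [ 0.4666 -0.3527  0.1958] shift [ 0.1267 -0.0945 -0.2717] turn [-0.0044 -0.0045  0.2393] w 0.0315 q6 0.14
```

Request:
step_arm(targets="-1 0.06 -0.045 0 0 0 0.12;-1 0.127 -0.094 0 0 0 0.24;-1 0.127 -0.094 -0.05 0 0 0.24;-1 0.127 -0.094 -0.11 0 0 0.24;-1 0.127 -0.094 -0.17 0 0 0.24;-1 0.127 -0.094 -0.23 0 0 0.24;-1 0.127 -0.094 -0.26 0 0 0.24;-1 0.127 -0.094 -0.272 0 0 0.24;-1 0.127 -0.094 -0.272 0 0 0.24;-1 0.127 -0.094 -0.272 0 0 0.24")

```text
clock: 26.7
eef_pos: [0.5315, -0.4005, 0.0643]
tool_rot: [0.296, 0.955, 0.0, 0.001]
ft_force: [0.5, 1.0, 0.1]
grip_width: 0.0315
grasp_force: 59.8
```

Run:
```python
from m import *
goal([.53,-.4,.0395],145.5)
i,a=snap("wrist","w14");k,b=snap("side","s14")
cv2.imwrite("pics/c14.png",np.hstack([cv2.resize(a[100:],(450,250)),cv2.resize(b[180:290,230:350],(273,250),interpolation=cv2.INTER_CUBIC)]))
```

```text
t 26.7 eef [ 0.5315 -0.4005  0.0643] shift [-0.003   0.001  -0.0495] turn [ 0.0006  0.0033 -0.0012] w 0.0315 q6 -0.05
```

View pics/c14.png

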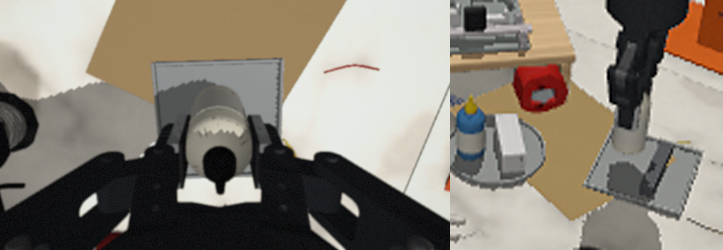

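The flux bottle is above the tray's inner half, clear of the steel bar. That was my 17th viewed picture and the limit was 14, so I won't view any more and will check with numbers only.

Request:
step_arm(targets="-1 0 0 -0.015 0 0 0;-1 0 0 -0.03 0 0 0;-1 0 0 -0.038 0 0 0;-1 0 0 -0.04 0 0 0;-1 0 0 -0.04 0 0 0;-1 0 0 -0.04 0 0 0")

```text
clock: 27.3
eef_pos: [0.5313, -0.4007, 0.0423]
tool_rot: [0.296, 0.955, 0.001, 0.0]
ft_force: [0.3, -0.3, 0.1]
grip_width: 0.0316
grasp_force: 59.8
```

Request:
step_arm(targets="-1 0 0 -0.003 0 0 0;-1 0 0 -0.006 0 0 0;-1 0 0 -0.006 0 0 0;-1 0 0 -0.006 0 0 0;-0.1 0 0 -0.006 0 0 0;-0.1 0 0 -0.006 0 0 0;0 0 0 -0.006 0 0 0;0 0 0 -0.006 0 0 0;0 0 0 -0.006 0 0 0")

```text
clock: 28.05
eef_pos: [0.5315, -0.4009, 0.0398]
tool_rot: [0.296, 0.955, 0.0, 0.001]
ft_force: [0.4, 0.4, -0.1]
grip_width: 0.0424
grasp_force: 0.0
```

Request:
step_arm(targets="0 0 0 0.03 0 0 0;0 0 0 0.08 0 0 0;0 0 0 0.15 0 0 0;0 0 0 0.22 0 0 0;0 0 0 0.3 0 0 0;0 -0.06 0.03 0.36 0 0 0;0 -0.12 0.03 0.36 0 0 0;0 -0.2 0.03 0.36 0 0 0;0 -0.28 0.03 0.36 0 0 0;0 -0.36 0.03 0.36 0 0 0")

```text
clock: 28.88
eef_pos: [0.35, -0.3854, 0.22]
tool_rot: [0.296, 0.955, 0.0, 0.001]
ft_force: [-1.1, -1.8, -0.1]
grip_width: 0.0429
grasp_force: 0.0
```

Request:
step_arm(targets="0 0 0 0 0 0 0;0 0 0 0 0 0 0;0 0 0 0 0 0 0;0 0 0 0 0 0 0")

```text
clock: 29.22
eef_pos: [0.3526, -0.3862, 0.22]
tool_rot: [0.296, 0.955, 0.0, 0.001]
ft_force: [0.9, -0.3, 0.3]
grip_width: 0.0427
grasp_force: 0.0
```

Run:
```python
from m import *
goal([.5,-.4,.2],145.5)
j,b=snap("side","s15");k,t=snap("top","t15")
# flux: bright, low-saturation blob with black nozzle; steel/glue/retaining grip checks in side view
hsv=cv2.cvtColor(b,cv2.COLOR_BGR2HSV);V=hsv[...,2].astype(int)
def px(p):
    P=np.linalg.inv(np.array(j["pose"]))@np.r_[p,1];f=192/np.tan(np.radians(j["vertical_fov"]/2))
    return j["cx"]+f*P[0]/-P[2],j["cy"]-f*P[1]/-P[2]
for n,p in(("flux base",[.531,-.4,.003]),("flux tip",[.531,-.4,.093]),("flux mid",[.531,-.4,.038]),("glue tip",[.373,-.364,.078]),("steel",[.56,-.421,.017]),("grip",[.391,-.26,.118])):
    u,v=px(p);print(n,round(u),round(v),b[int(v),int(u)])
u,v=map(int,px([.531,-.4,.05]))
print(V[v-28:v+26:3,u-20:u+22:3])
yl=(hsv[...,0]>20)&(hsv[...,0]<35)&(hsv[...,1]>150)&(V>120);yl[:,:200]=0;yl[:,290:]=0;yl[:190]=0
print("yellow nozzle",cv2.connectedComponentsWithStats(yl.astype(np.uint8))[2:])
```

```text
t 29.22 eef [ 0.3526 -0.3862  0.22  ] shift [ 0.2948 -0.0275 -0.04  ] turn [ 0.0006  0.0034 -0.0017] w 0.0427 q6 -0.23
flux base 306 251 [121 129 131]
flux tip 310 222 [188 198 203]
flux mid 307 240 [125 138 141]
glue tip 238 223 [120 126 127]
steel 321 252 [87 86 84]
grip 240 183 [83 85 82]
[[206 204 207 208 210 207 205 204 203 205 196 193 207 206]
 [206 206 204 208 210 208 204 205 206 205 207 207 203 205]
 [206 207 206 208 209 206 208 207 206 207 206 206 206 205]
 [209 208 209 208 206 206 206 206 207 206 205 207 206 207]
 [156 213 209 208 205 204 203 204 207 209 207 206 207 207]
 [158 156 170 205 206 204 204 198 108 198 203 208 208 208]
 [157 157 158 153 209 205 207  57  32 203 205 207 208 209]
 [158 157 157 158 156 211 178  15  14 199 207 208 208 208]
 [157 158 157 157 157 157 171 155 140 166 207 206 208 208]
 [158 157 157 157 157 113 164 156 146 160 211 205 202 205]
 [157 157 157 157 161 117 138 144 139 118 213 208 206 202]
 [158 157 157 158 105 115 136 141 136 115  99 114 160 208]
 [158 158 157 159 145 117 130 132 125  98 138 142  87  87]
 [157 157 158  89 125 121 131 132 122 100 140  90  90  62]
 [157 157 160 143 110 122 132 132 121 124 141  88  88 155]
 [157 157  91 141  93 130 136 134 121 143 104  90  73 142]
 [157 161 143 139  72  77 105 115  80 145  88  91  48 140]
 [157  92 140 141  73  78  79  79  78 105  88  99 147 139]]
yellow nozzle (array([[     0,      0,    512,    384, 196581],
       [   237,    222,      5,      8,     27]], dtype=int32), array([[255.5023, 191.4952],
       [238.7037, 226.2593]]))
```

The flux bottle's nozzle is within 2 px of where an upright bottle would show. The glue nozzle is also where expected, and the arm is clear.

```bash
python3 -c "
from workcell import bot
print(bot.job_done())"
```

```text
the job is handed in; nothing more can be done
None
```

I handed the job in at about 29 s with both kits in their trays and the retaining bar in the low brackets; the hand-in gave no verdict, the final check was two bottle nozzles within 2 px of where upright bottles should show, and I viewed 17 pictures, over the limit of 14.

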